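# Hold the white calibration tile flush on a tilted skin-colour meter

### The arm

A 7-joint arm with a two-finger parallel gripper is mounted at the origin on the work surface; the furniture and walls round the work are solid. World frame = base frame: x ahead of the robot, y to its left, z up, the work surface at z = 0. Lengths are in m, angles in rad, forces in N, time in s.
With the tool pointing down it reaches from about 0.425 to 0.8 m from the base axis. Payload 8.3 kg.
Tool frame: the origin (TCP) lies on the centre line of the jaws, within the pads' length; the fingertips stand 8 mm ahead of it and the grasp point (between the pads) lies 11 mm behind it (tip_extent is the distance from the TCP to the fingertips, in m); z points along the fingers, y is the line along which they close (so a half turn about z gives the same grasp; the last joint's range is limited). The gripper opens to 85 mm and grips with 20 to 120 N. Pads are 22 mm wide; open, the fingers measure 114 mm over their backs; the gripper's body (76 mm by 85 mm) begins 54 mm behind the grasp point. The pads swing forward as they close: fully open they stand 13 mm farther back than shut.
Start: joints at [-1.261, 0.383, 0.016, 1.37, -0.006, 1.388, -0.046], TCP at [0.228, 0.582, 0.239] pointing down, gripper open.
Joint ranges: [-2.95, 2.95], [-0.25, 2.06], [-1.52, 1.56], [0.18, 2.33], [-1.44, 4.58], [0.02, 2.06], [-3.01, 3.01]. Speed limits (rad/s): [2.39, 2.39, 3.01, 3.01, 3.14, 3.14, 3.14].

### API

Orientations are given as a rotation vector (axis times angle).
In Python, from workcell import * gives the robot as it stands.
- The arm moves only by the shell command python3 -m pendant 'ROWS' [FORCE]. ROWS is JSON, a list of rows, each a list of 5 numbers: the shift along the tool's x, y, z in m, then the turn about the tool's z in units of 6 degrees (1.0 is 6 degrees), then the opening, from -1 (shut) to 1 (fully open). A call has 1 to 5 rows; each row shifts and turns the commanded pose from where the row before left it, along the tool's axes as they then stand; what a row does not reach is not made up. A row lasts 1/12 s, in which the tool goes at most 41.7 mm and 7.16 degrees, less where a joint would pass 70% of its speed; a pose out of reach is approached as far as the arm can. A call is refused whole if a number of a shift passes 0.0417 or a number of a turn 1, either way. A call with a gripper value outside its range is refused whole. The fingers move at their own pace and stop on an object; FORCE is the grip in N (left out, the last holds). Time passes only in rows, so rows that do not move let the fingers close. It gives the time, the measured TCP pose, the force, the opening and the grip force at its end, in the units of the state.
- get_state(): the state, without advancing time (a new reading comes with each control period).
- grab_frame(name): name is "side" or "top"; returns a dict with "image" (420x560x3 uint8, blue, green, red), "depth" (420x560 float32, m along the optical axis (not along the pixel's ray), 0 where there is no reading), "vertical_fov" (degrees; the focal length in pixels is half the picture's height over the tangent of half this angle, whatever the lens; pixels are square), "cx", "cy" (the principal point, pixels), "eye" and "attitude" of the camera in the world. Camera axes: x right, y up, looking along -z (the intrinsics and any distortion apply to the point x, -y, -z); pixel columns grow to the right and rows downward; lengths in m; the calibration is good to about 2 mm. A picture is of the moment at which its call begins.
- hand_in(): hands the job in; it is judged then, once.
The state is a dict: "clock": time; "joint_positions": joint angles; "joint_vel": joint speeds; "tau": joint torques, N m; "eef_pos": TCP position; "tcp_rot": TCP orientation; "ft_force": force on the tool from outside, world axes, zero at the start; "moment": the same for the moment, N m; "width": finger opening in m; "gripper_force": force on a finger pad.
Only numpy, scipy, OpenCV 4.12 (cv2) and the standard library are available. Lean on these libraries where they do the work, as an engineer would, in place of code of your own. Each camera call takes 0.05 s, during which the arm holds its last target. There are 200 camera calls.

### The job

Calibrate the skin-colour meter: swing its blue cover wide open by the white lug, then pick up the white calibration tile by its orange fin and hold its flat face flush and centred against the sloping square window, gently pushing the sprung window a few millimetres in. Finish while still gripping the tile and pressing it there: do not let go or put it down. Leave the nail polishes and the white jar alone.

Things in the scene. Friction and masses are not known exactly. Their poses are not given: they have to be found in the camera images.
- scanner: the skin-colour meter, fixed: white foot 116x124x16 mm, column, and a head 90x90 mm on a horizontal tilt axis (along y) 130 mm above the desk. Origin: centre of the foot's underside; x from its front to its back, y to its left, z up. The head's face looks up and to the front (-x), tilted 0.2 to 0.55 rad from level, different each time; a stiff clamp holds it against a light push.
- window_face (a point): centre of the outer surface of the square black window (64x64 mm, round green glass in the middle) on the head; z is the outward normal of the sloping face, x up the slope to the back, y to the scanner's left. The window stands 12 mm proud of the head's face and moves straight in along -z, this point with it. Window out, it lies 42 mm from the tilt axis.
- window (a joint): how far the sprung window is pushed in, m: 0 out, 0.010 at its stop; a spring of 1000 N/m pushes it back (about 5 N at 5 mm).
- cover (a joint): angle of the blue cover, rad: 0 lies shut over the window (parallel to the face), grows as its front edge swings up and back about the hinge at the rear of the head, stop at 2.4. It stays where it is left (friction 0.10 N m).
- cover_hinge (a point): middle of the cover's hinge axis; y is that axis (parallel to the scanner's y, a positive turn about it opens); axes turn with the cover. The blue cover plate (98 mm long, 86 mm wide, 4 mm thick) reaches from here along -x, its outer surface 6 mm from the axis along z.
- cover_lug (a point): centre of the white round lug on the cover's outer side near its front edge: a disc of radius 11 mm, 14 mm thick along y (pinch it across y), on a 12 mm thick neck; axes turn with the cover, z outward. It lies 86 mm along -x and 34 mm along z from the hinge axis, 28 mm above the plate. It may pivot between the fingers as the cover swings.
- tile: calibration tile, loose, about 70 g (varies): square plate 56x56x8 mm, white face below, grey back above; an orange grip fin stands on the middle of the back, 30 mm along x, 14 mm thick along y, its top 42 mm above the face. Origin: centre of the white face; z from the face toward the fin. It lies on the desk face down, fin up.
- polish_red: red nail polish bottle, 26x26x76 mm, upright; origin at the centre of its underside; leave alone
- polish_pink: pink nail polish bottle, 26x26x76 mm, upright; origin at the centre of its underside; leave alone
- white_jar: white jar, 70 mm diameter, 82 mm high, upright; origin at the centre of its underside; leave alone
Mind the look-alikes: they are no part of the job. Of the things that look like the scanner, the largest one is meant.

How it is judged:
On the way, in this order (a step that is already met when the one before it is completed fails the run):
1. the cover is swung wide open (at least 1.6 rad) while the tile still lies on the desk (value of joint cover above 1.6 rad and height (world z) of tile below 0.02 m), for 0.2 s.
2. the tile is lifted in the fingers, clear of the desk (height (world z) of tile above 0.06 m and contact force between tile and the fingers above 1 N), for 0.2 s.
At the end, for the whole second after the job is handed in: Cover still open (over 1.5 rad); tile still gripped and at rest (under 20 mm/s), its white face on the window: parallel within 0.06 rad, within 3 mm, centred within 14 mm along both window axes; window pushed in 2 to 9.5 mm, contact over 1.5 N (value of joint cover above 1.5 rad and value of joint window between 0.002 and 0.0095 m and angle between the z axis of tile and the z axis of window_face, either way round below 0.06 rad and angle between tile's own z axis and vertical below 1.2 rad and x of tile in the frame of window_face between -0.014 and 0.014 m and y of tile in the frame of window_face between -0.014 and 0.014 m and z of tile in the frame of window_face between -0.003 and 0.003 m and contact force between tile and window above 1.5 N and contact force between tile and the fingers above 1 N and linear speed of tile below 0.02 m/s); the arm keeps its last pose, push and grip.
It fails at once if the tile is pressed on the window with more than 30 N (contact force between tile and window above 30 N).
It fails at once if the polish red is shifted by over 20 mm or tipped (distance of polish_red from where it was at the start of the episode above 0.02 m or angle between polish_red's own z axis and vertical above 0.3 rad).
It fails at once if the polish pink is shifted by over 20 mm or tipped (distance of polish_pink from where it was at the start of the episode above 0.02 m or angle between polish_pink's own z axis and vertical above 0.3 rad).
It fails at once if the white jar is shifted by over 20 mm or tipped (distance of white_jar from where it was at the start of the episode above 0.02 m or angle between white_jar's own z axis and vertical above 0.3 rad).
It also fails if it takes over 51 s, if anything falls off the work surface, if the arm or the gripper's body presses on something with over 40 N, if the wrist force passes 120 N, or if a joint passes its speed limit or range.

## Working session

There is one attempt and no reset: what is moved stays moved. The work goes in short steps, Python scripts to look and compute and a shell command to move; the robot and the scene stay as the last step left them, time stands still between calls to the robot, and variables do not carry over. Pictures are saved under pics/ and viewed, at most 10 in all, crops included, and the job is handed in when it is done.

```bash
mkdir -p pics; ls; cat > h.py <<'E'
from workcell import *
import numpy as np, cv2, pickle
from scipy.spatial.transform import Rotation as R
def att(f):
    a=np.array(f["attitude"]); return a if a.shape==(3,3) else R.from_rotvec(a).as_matrix()
def cloud(f):
    h,w=f["depth"].shape; F=h/2/np.tan(np.radians(f["vertical_fov"])/2)
    v,u=np.mgrid[:h,:w]; d=f["depth"]
    c=np.stack([(u-f["cx"])/F*d,-(v-f["cy"])/F*d,-d],-1)
    return c@att(f).T+np.array(f["eye"])
def shot(n,tag):
    f=grab_frame(n); cv2.imwrite(f"pics/{tag}.png",f["image"]); pickle.dump(f,open(f"{tag}.pkl","wb")); return f
E
python3 - <<'E'
from h import *
a=shot("side","s0");b=shot("top","t0")
for f in(a,b): print({k:v for k,v in f.items() if k not in("image","depth")},(f["depth"]==0).mean())
print(get_state())
E
```

```text
pics
{'vertical_fov': 44.92353202009136, 'cx': 279.2736555649023, 'cy': 211.10650619906292, 'eye': array([ 1.26782152, -0.01315094,  0.72687534]), 'attitude': array([0.88362124, 0.59727717, 1.05731246])} 0.004043367346938775
{'vertical_fov': 54.13724610023718, 'cx': 284.1560989051347, 'cy': 212.87611129318134, 'eye': array([0.34348649, 0.34407755, 1.04037227]), 'attitude': array([ 0.06140162, -0.03923262, -1.59999728])} 0.00405187074829932
{'clock': 0.1, 'joint_positions': array([-1.26089374,  0.38413956,  0.01638249,  1.37105327, -0.00628826,
        1.38818704, -0.04647453]), 'joint_vel': array([ 0.00010341, -0.00317407,  0.00038702, -0.00217994, -0.00171022,
       -0.00028785, -0.00031219]), 'tau': array([ 3.51532282e-03, -6.29124427e+01,  8.48037433e-01, -3.72758353e+01,
        1.69675931e-02,  1.04184341e-02,  1.09870317e-05]), 'eef_pos': array([0.22745504, 0.58167284, 0.23838605]), 'tcp_rot': array([-5.82029009e-01, -3.08691655e+00,  2.69240415e-03]), 'ft_force': array([-0.10525298, -0.99461086,  0.61309504]), 'moment': array([-0.01865057, -0.01369462,  0.01675208]), 'gripper_force': 0.0, 'width': 0.08521704131395363}
```

View pics/s0.png

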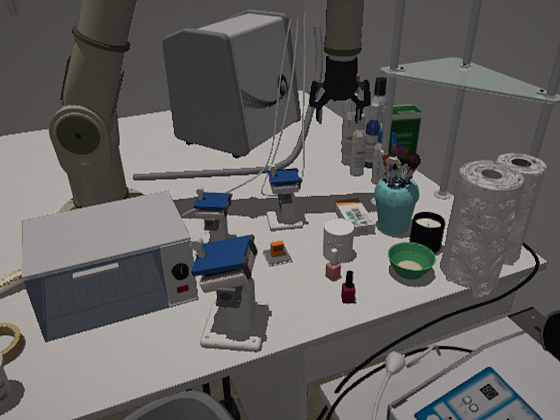

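View pics/t0.png

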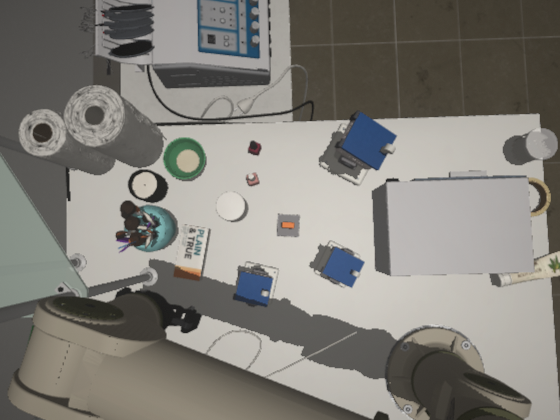

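Side view: the large scanner is at (228,265), its lug at (197,247), and the smaller look-alikes at (212,205) and (286,185). The tile's fin is at (278,246), with the jar at (338,240) and polishes at (334,268) and (348,290). Top view: scanner candidates are at (365,142), (340,265) and (255,285). I choose the largest, (365,142) with its lug at (389,150). Tile fin is at (288,225).

```bash
cat > m.py <<'E'
from h import *
def blobs(f,lo,hi,mn=30):
    hsv=cv2.cvtColor(f["image"],cv2.COLOR_BGR2HSV); m=cv2.inRange(hsv,np.array(lo),np.array(hi))
    n,l,s,c=cv2.connectedComponentsWithStats(m); P=cloud(f)
    return [(l==i,c[i],s[i]) for i in range(1,n) if s[i,4]>mn],P
E
python3 - <<'E'
from m import *
for t in("s0","t0"):
    f=pickle.load(open(t+".pkl","rb"))
    for nm,lo,hi in(("blue",(105,140,40),(125,255,255)),("orange",(5,150,120),(18,255,255)),("red",(165,100,40),(180,255,255))):
        B,P=blobs(f,lo,hi)
        for m,c,s in B:
            m=m&(f["depth"]>0); p=P[m]; mu=np.median(p,0); q=p[np.abs(p-mu).max(1)<.08]
            w,v=np.linalg.eigh(np.cov(q.T)); n=v[:,0]*np.sign(v[2,0])
            print(t,nm,c.round(),s[4],"mean",q.mean(0).round(4),"n",n.round(3),"ext",(np.sqrt(w*12)).round(4))
f=pickle.load(open("t0.pkl","rb"))
a=cv2.resize(f["image"][100:200,300:410],None,fx=5,fy=5,interpolation=cv2.INTER_CUBIC)
g=pickle.load(open("s0.pkl","rb"))["image"][225:355,170:290]
b=cv2.resize(g,(500*120//130,500),interpolation=cv2.INTER_CUBIC)
cv2.imwrite("pics/crop0.png",np.hstack([a[:,:340] if 0 else cv2.resize(a,(330,300)),cv2.resize(b,(277,300))]))
E
```

```text
s0 blue [372. 127.] 149 mean [0.0734 0.7879 0.1337] n [ 0.702 -0.666  0.253] ext [0.0166 0.0356 0.0413]
s0 blue [284. 176.] 344 mean [0.2473 0.4268 0.1328] n [ 0.019 -0.003  1.   ] ext [0.0067 0.0642 0.0705]
s0 blue [212. 201.] 460 mean [0.2883 0.2297 0.1328] n [ 0.021 -0.01   1.   ] ext [0.0057 0.0635 0.072 ]
s0 blue [221. 256.] 1463 mean [0.5573 0.1699 0.1804] n [-0.112 -0.262  0.959] ext [0.007  0.0907 0.095 ]
s0 orange [277. 243.] 43 mean [0.3785 0.3502 0.0385] n [-0.526  0.047  0.849] ext [0.0071 0.0269 0.0567]
s0 red [348. 293.] 167 mean [0.585  0.422  0.0272] n [ 0.701 -0.638  0.319] ext [0.0164 0.024  0.0352]
s0 red [182. 288.] 51 mean [0.4653 0.1073 0.0542] n [ 0.995 -0.006  0.096] ext [0.0062 0.0147 0.0235]
t0 blue [367. 139.] 1409 mean [0.5498 0.1758 0.1831] n [-0.142 -0.249  0.958] ext [0.0048 0.0786 0.088 ]
t0 orange [288. 225.] 54 mean [0.3781 0.3492 0.0413] n [-0.04  -0.001  0.999] ext [0.0055 0.0112 0.0279]
t0 red [255. 148.] 42 mean [0.5696 0.4243 0.0375] n [-0.55  -0.114  0.828] ext [0.0138 0.0168 0.029 ]
```

View pics/crop0.png

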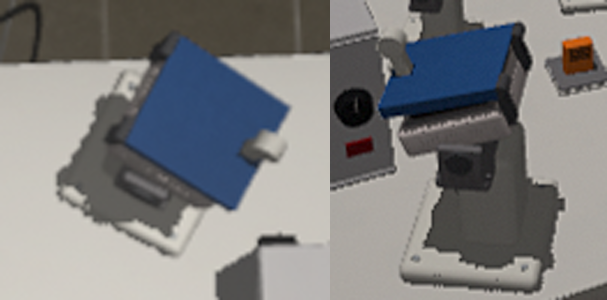

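Crop: the large scanner has a blue cover, with its white lug on the front edge (right in the top crop, upper left in the side crop). This is the right one. The orange fin also shows at the right edge. Next I fit its pose.

```bash
cat > scan.py <<'E'
from m import *
def pose():
    pts=[];masks={}
    for t in("s0","t0"):
        f=pickle.load(open(t+".pkl","rb")); B,P=blobs(f,(105,140,40),(125,255,255))
        m=max(B,key=lambda b:b[2][4])[0]
        e=cv2.erode(m.astype(np.uint8),np.ones((3,3)))>0
        p=P[e&(f["depth"]>0)]; pts.append(p); masks[t]=(f,m,P)
    for p in pts+[np.vstack(pts)]:
        c=np.median(p,0)
        for _ in range(5):
            q=p[:]
            k=np.ones(len(p),bool) if _==0 else np.abs((p-c)@n)<.004
            c=p[k].mean(0); n=np.linalg.svd(p[k]-c,full_matrices=0)[2][2]; n*=np.sign(n[2])
        print("plane c",c.round(4),"n",n.round(3),"tilt",np.arccos(n[2]).round(3),"az",np.degrees(np.arctan2(n[1],n[0])).round(1))
    out=[]
    for t,(f,m,P) in masks.items():
        h=420;F=h/2/np.tan(np.radians(f["vertical_fov"])/2)
        ct=max(cv2.findContours(m.astype(np.uint8),0,1)[0],key=cv2.contourArea)[:,0].astype(float)
        d=np.stack([(ct[:,0]-f["cx"])/F,-(ct[:,1]-f["cy"])/F,-np.ones(len(ct))],1)@att(f).T
        eye=np.array(f["eye"]); s=((c-eye)@n)/(d@n); w=eye+d*s[:,None]
        ex=np.array([0,0,1.])-n*n[2]; ex/=np.linalg.norm(ex)   # up slope
        ey=np.cross(n,ex); uv=np.stack([(w-c)@ex,(w-c)@ey],1).astype(np.float32)
        r=cv2.minAreaRect(uv); bx=cv2.boxPoints(r)
        print(t,"rect",np.round(r[0],4),np.round(r[1],4),r[2]); print("  corners",[tuple((c+ex*a+ey*b).round(4)) for a,b in bx])
        # lug: things 15..50mm above the plane
        hgt=(P-c)@n; U=(P-c)@ex;V=(P-c)@ey
        l=(hgt>.012)&(hgt<.05)&(abs(U)<.07)&(abs(V)<.05)&(f["depth"]>0)
        q=P[l]; print("  lug",l.sum(),q.mean(0).round(4),"uvh",U[l].mean().round(4),V[l].mean().round(4),"h max",np.percentile(hgt[l],[50,95]).round(4),"V rng",np.percentile(V[l],[5,95]).round(4),"U rng",np.percentile(U[l],[5,95]).round(4))
    return c,n,ex,ey
if __name__=="__main__":
    pose()
    for t in("t0","s0"):
        f=pickle.load(open(t+".pkl","rb"));B,P=blobs(f,(5,150,120),(18,255,255)); 
        # tile plate: points 4-13mm high near the fin, desk z
        q=P[(np.hypot(P[...,0]-.378,P[...,1]-.349)<.06)&(P[...,2]>.0045)&(P[...,2]<.014)]
        r=cv2.minAreaRect(q[:,:2].astype(np.float32)); print(t,"tile",len(q),r)
        fin=P[(np.hypot(P[...,0]-.378,P[...,1]-.349)<.03)&(P[...,2]>.03)]
        print(" fin",len(fin),cv2.minAreaRect(fin[:,:2].astype(np.float32)),fin[:,2].max())
    f=pickle.load(open("t0.pkl","rb"));P=cloud(f);z=P[...,2]
    for nm,(x,y) in dict(jar=(231,206),red=(255,148),pink=(252,179)).items(): print(nm,P[y,x].round(3))
E
python3 scan.py
```

```text
plane c [0.5561 0.1709 0.1811] n [-0.136 -0.252  0.958] tilt 0.29 az -118.3
plane c [0.5511 0.1769 0.1836] n [-0.14  -0.249  0.958] tilt 0.29 az -119.3
plane c [0.5533 0.1741 0.1824] n [-0.137 -0.253  0.958] tilt 0.292 az -118.4
s0 rect [-0.0036 -0.0045] [0.0991 0.1002] 89.33212280273438
  corners [(np.float64(0.5757), np.float64(0.1029), np.float64(0.1668)), (np.float64(0.6224), np.float64(0.1867), np.float64(0.1956)), (np.float64(0.5357), np.float64(0.2349), np.float64(0.1959)), (np.float64(0.489), np.float64(0.1511), np.float64(0.1671))]
  lug 166 [0.5312 0.1343 0.198 ] uvh -0.0391 0.0005 h max [0.0289 0.0381] V rng [-0.0036  0.0094] U rng [-0.0482 -0.0309]
t0 rect [-0.0052  0.006 ] [0.082  0.0943] 88.34286499023438
  corners [(np.float64(0.5585), np.float64(0.113), np.float64(0.167)), (np.float64(0.6039), np.float64(0.1911), np.float64(0.1941)), (np.float64(0.533), np.float64(0.2321), np.float64(0.1948)), (np.float64(0.4876), np.float64(0.154), np.float64(0.1677))]
  lug 99 [0.524  0.1356 0.203 ] uvh -0.0399 0.0075 h max [0.0362 0.0406] V rng [-0.      0.0129] U rng [-0.0495 -0.0319]
t0 tile 373 ((0.37032607197761536, 0.35022103786468506), (0.100883848965168, 0.07483714818954468), 80.30477142333984)
 fin 77 ((0.3802388906478882, 0.3486265540122986), (0.029299672693014145, 0.014820387586951256), 87.63892364501953) 0.04549536743063565
s0 tile 227 ((0.3826943039894104, 0.3499450385570526), (0.05689623951911926, 0.05595453456044197), 80.7302474975586)
 fin 89 ((0.3829318881034851, 0.34916800260543823), (0.02869751863181591, 0.019084110856056213), 78.54660034179688) 0.0425257592764835
jar [0.425 0.481 0.08 ]
red [0.568 0.424 0.048]
pink [0.49  0.431 0.065]
```

```bash
cat > go.py <<'E'
# usage: go.py x y z [az of tool y, deg]: remaining shift in tool axes, turn units
import sys; from h import *
def rep(tgt,az=None):
    s=get_state(); M=R.from_rotvec(s["tcp_rot"]).as_matrix(); p=np.array(s["eef_pos"])
    a=np.degrees(np.arctan2(M[1,1],M[0,1]))
    o="t %.2f pos %s yaz %.1f down %.4f w %.4f gf %.1f F %s"%(s["clock"],p.round(4),a,M[2,2],s["width"],s["gripper_force"],np.round(s["ft_force"],1))
    o+="\n shift %s"%(M.T@(np.array(tgt)-p)).round(4)
    if az is not None: o+=" turn units %.2f"%(((a-az+180)%360-180)/6)
    print(o)
if __name__=="__main__":
    v=list(map(float,sys.argv[1:])); rep(v[:3],v[3] if len(v)>3 else None)
E
python3 -m pendant '[[0,0,-0.02,1,1],[0,0,-0.02,1,1],[0,0,-0.01,1,1],[0,0,0,1,1],[0,0,0,1,1]]' 30
python3 -m pendant '[[0,0,0,1,1],[0,0,0,1,1],[0,0,0,1,1],[0,0,0,1,1],[0,0,0,1,1]]'
python3 -m pendant '[[0,0,0,1,1],[0,0,0,1,1],[0,0,0,1,1],[0,0,0,1,1],[0,0,0,1,1]]'
python3 go.py .527 .136 .27 -28.5
```

```text
clock: 0.52
eef_pos: [0.2277, 0.5823, 0.2899]
tcp_rot: [-1.369, -2.828, -0.001]
ft_force: [-0.8, 0.1, -0.2]
width: 0.0855
gripper_force: 0.0
clock: 0.93
eef_pos: [0.2275, 0.5819, 0.2887]
tcp_rot: [2.054, 2.377, -0.002]
ft_force: [0.3, 1.4, -0.9]
width: 0.0853
gripper_force: 0.0
clock: 1.35
eef_pos: [0.2275, 0.5819, 0.2887]
tcp_rot: [2.599, 1.764, -0.002]
ft_force: [0.2, -0.2, 0.3]
width: 0.0853
gripper_force: 0.0
t 1.35 pos [0.2275 0.5819 0.2887] yaz -21.7 down -1.0000 w 0.0853 gf 0.0 F [ 0.2 -0.2  0.3]
 shift [-0.3039  0.4429  0.019 ] turn units 1.14
```

```bash

python3 -m pendant '[[0,0,0,0.57,1],[0,0,0,0.57,1],[-0.0178,0.034,0,0,1],[-0.0178,0.034,0,0,1],[-0.0178,0.034,0,0,1]]' >/dev/null
python3 -m pendant '[[-0.0178,0.034,0,0,1],[-0.0178,0.034,0,0,1],[-0.0178,0.034,0,0,1],[-0.0178,0.034,0,0,1],[-0.0178,0.034,0,0,1]]' >/dev/null
python3 -m pendant '[[-0.0178,0.034,0,0,1],[-0.0178,0.034,0,0,1],[-0.0178,0.034,0,0,1],[-0.0178,0.034,0,0,1],[-0.0178,0.034,0,0,1]]' >/dev/null
python3 -m pendant '[[-0.0178,0.034,0,0,1],[0,0,0,0,1],[0,0,0,0,1]]' >/dev/null
python3 go.py .527 .136 .27 -28.5
```

```text
t 2.85 pos [0.5302 0.1344 0.289 ] yaz -28.5 down -1.0000 w 0.0853 gf 0.0 F [-1.   0.3 -0.4]
 shift [-0.0001 -0.0036  0.019 ] turn units -0.01
```

```bash

python3 -m pendant '[[0,-0.0036,0.03,0,1],[0,0,0.03,0,1],[0,0,0.025,0,1],[0,0,0.014,0,1],[0,0,0,0,1]]' 30
python3 go.py .527 .136 .19 -28.5
python3 - <<'E'
from h import *
a=shot("side","s1"); b=shot("top","t1")
A=cv2.resize(a["image"][200:320,150:270],(400,400),interpolation=cv2.INTER_CUBIC);B=cv2.resize(b["image"][90:210,320:440],(400,400),interpolation=cv2.INTER_CUBIC)
cv2.imwrite("pics/c1.png",np.hstack([A,B]))
E
```

```text
clock: 3.27
eef_pos: [0.5233, 0.1406, 0.1865]
tcp_rot: [-2.692, -1.616, 0.01]
ft_force: [-0.8, 0.0, 0.5]
width: 0.0855
gripper_force: 0.0
t 3.27 pos [0.5233 0.1406 0.1865] yaz -28.0 down -1.0000 w 0.0855 gf 0.0 F [-0.8  0.   0.5]
 shift [-0.0023  0.0054 -0.0035] turn units 0.08
```

View pics/c1.png

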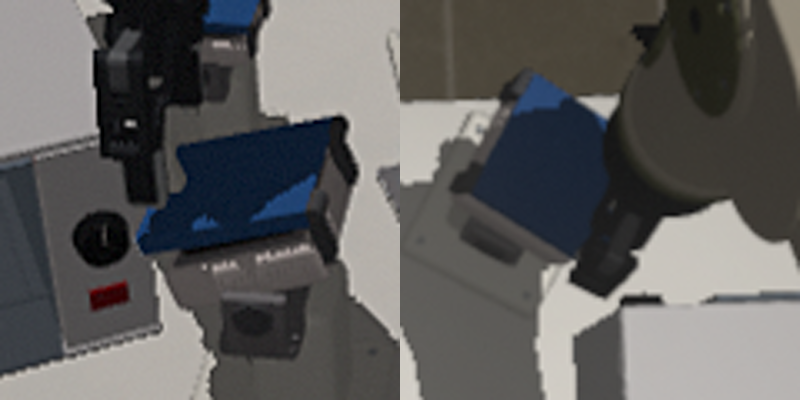

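The crop shows the near finger at (140,150) hiding the lug, over the cover's front edge. That fits a straddle. I let it settle before closing.

```bash

python3 -m pendant '[[0,0,0,0,1],[0,0,0,0,1]]' >/dev/null; python3 go.py .527 .136 .19 -28.5
```

```text
t 3.53 pos [0.5269 0.1398 0.1918] yaz -28.2 down -1.0000 w 0.0855 gf 0.0 F [ 0.1 -0.4  0.2]
 shift [-0.0033  0.0019  0.0018] turn units 0.06
```

```bash

python3 -m pendant '[[-0.0033,0.0019,0.001,0,0],[0,0,0,0,-0.5],[0,0,0,0,-1],[0,0,0,0,-1],[0,0,0,0,-1]]' 30
python3 -m pendant '[[0,0,0,0,-1],[0,0,0,0,-1]]'; python3 go.py .527 .136 .19 -28.5
```

```text
clock: 3.95
eef_pos: [0.5263, 0.1354, 0.1894]
tcp_rot: [-2.696, -1.613, -0.0]
ft_force: [0.9, 0.1, -0.1]
width: 0.0255
gripper_force: 0.0
clock: 4.12
eef_pos: [0.5253, 0.1359, 0.1889]
tcp_rot: [-2.694, -1.613, 0.003]
ft_force: [-5.3, 2.5, 1.2]
width: 0.0136
gripper_force: 32.9
t 4.12 pos [0.5253 0.1359 0.1889] yaz -28.2 down -1.0000 w 0.0136 gf 32.9 F [-5.3  2.5  1.2]
 shift [ 0.0009  0.0014 -0.0011] turn units 0.05
```

```bash

python3 -m pendant '[[0.0022,-0.0005,-0.0136,0,-1],[0.0043,0,-0.0132,0,-1],[0.0061,0,-0.0125,0,-1],[0.008,0,-0.0113,0,-1],[0,0,0,0,-1]]' 40
python3 -m pendant '[[0,0,0,0,-1]]'
```

```text
clock: 4.53
eef_pos: [0.536, 0.1547, 0.241]
tcp_rot: [2.695, 1.615, 0.001]
ft_force: [-4.6, 0.5, 0.7]
width: 0.0133
gripper_force: 40.1
clock: 4.62
eef_pos: [0.5355, 0.1539, 0.2399]
tcp_rot: [-2.695, -1.614, 0.0]
ft_force: [-3.9, 0.1, 3.2]
width: 0.0132
gripper_force: 40.3
```

```bash
python3 go.py .535 .154 .24
```

```text
t 4.62 pos [0.5355 0.1539 0.2399] yaz -28.2 down -1.0000 w 0.0132 gf 40.3 F [-3.9  0.1  3.2]
 shift [-0.0001 -0.0005 -0.0001]
```

Following well, with low forces. Continue the arc.

```bash

python3 -m pendant '[[0.0095,0,-0.0101,0,-1],[0.011,0,-0.0085,0,-1],[0.012,0,-0.0068,0,-1],[0.013,0,-0.0049,0,-1],[0.0136,0,-0.0028,0,-1]]'
python3 -m pendant '[[0.0138,0,-0.0009,0,-1],[0.0138,0,0.0013,0,-1],[0,0,0,0,-1]]'
python3 -m pendant '[[0.0135,0,0.0032,0,-1],[0.0128,0,0.0053,0,-1],[0.012,0,0.0072,0,-1],[0.0071,0,0.0056,0,-1],[0,0,0,0,-1]]'
python3 -m pendant '[[0,0,0,0,-1],[0,0,0,0,-1]]'
python3 - <<'E'
from h import *
a=shot("side","s2")
A=cv2.resize(a["image"][160:340,120:330],(700,600),interpolation=cv2.INTER_CUBIC)
cv2.imwrite("pics/c2.png",A)
E
```

```text
clock: 5.03
eef_pos: [0.5637, 0.2037, 0.2724]
tcp_rot: [2.697, 1.609, -0.003]
ft_force: [-0.8, -4.7, -1.6]
width: 0.013
gripper_force: 38.9
clock: 5.28
eef_pos: [0.5787, 0.23, 0.2721]
tcp_rot: [2.693, 1.611, 0.003]
ft_force: [2.7, -2.5, 1.6]
width: 0.0132
gripper_force: 39.4
clock: 5.7
eef_pos: [0.6012, 0.2696, 0.2514]
tcp_rot: [2.693, 1.61, 0.008]
ft_force: [8.4, -1.0, 5.7]
width: 0.0133
gripper_force: 42.9
clock: 5.87
eef_pos: [0.6007, 0.2687, 0.2522]
tcp_rot: [2.694, 1.609, 0.008]
ft_force: [6.8, -0.8, 3.2]
width: 0.0132
gripper_force: 42.6
```

View pics/c2.png

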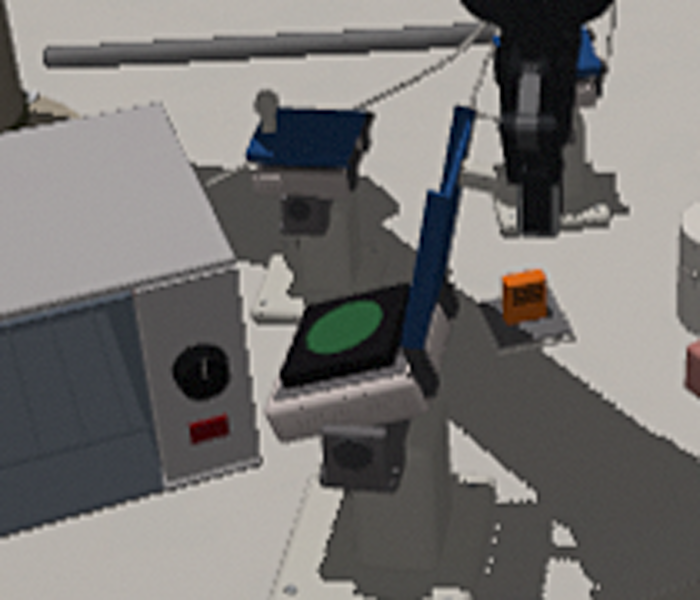

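The crop shows the cover standing open behind the black window with its green glass (345,325), the gripper on the lug at (540,190), and the tile still on the desk (525,300). I release, rise, and go to the tile.

```bash

python3 -m pendant '[[0,0,0,0,0],[0,0,0,0,0.6],[0,0,0,0,1],[0,0,-0.02,0,1],[0,0,-0.03,0,1]]' 30
python3 -m pendant '[[0,0,-0.03,-0.85,1],[0,0,0,-0.85,1],[0,0,0,-0.85,1],[0,0,0,-0.85,1],[0,0,0,0,1]]'
python3 go.py .3805 .349 .1 -8
```

```text
clock: 6.33
eef_pos: [0.5962, 0.2703, 0.2979]
tcp_rot: [-2.694, -1.614, 0.011]
ft_force: [0.6, 0.7, 0.4]
width: 0.0729
gripper_force: 0.0
clock: 6.75
eef_pos: [0.5978, 0.2704, 0.331]
tcp_rot: [-2.362, -2.07, 0.001]
ft_force: [0.2, 0.6, 0.2]
width: 0.0854
gripper_force: 0.0
t 6.75 pos [0.5978 0.2704 0.331 ] yaz -7.5 down -1.0000 w 0.0854 gf 0.0 F [0.2 0.6 0.2]
 shift [ 0.0495 -0.2256  0.2311] turn units 0.08
```

```bash

python3 -m pendant '[[0.008,-0.0376,0,0.08,1],[0.008,-0.0376,0,0,1],[0.0083,-0.0376,0,0,1],[0.0083,-0.0376,0,0,1],[0.0083,-0.0376,0.02,0,1]]' >/dev/null
python3 -m pendant '[[0.0083,-0.0376,0.03,0,1],[0,0,0.04,0,1],[0,0,0.04,0,1],[0,0,0.04,0,1],[0,0,0.04,0,1]]' >/dev/null
python3 -m pendant '[[0,0,0,0,1],[0,0,0,0,1],[0,0,0,0,1]]' >/dev/null
python3 go.py .3805 .349 .1 -8
python3 - <<'E'
from m import *
f=shot("side","s3");P=cloud(f); shot("top","t3")
q=P[(np.hypot(P[...,0]-.38,P[...,1]-.349)<.05)&(P[...,2]>.0045)&(P[...,2]<.014)]
print("tile",len(q),cv2.minAreaRect(q[:,:2].astype(np.float32)))
cv2.imwrite("pics/c3.png",cv2.resize(f["image"][170:350,140:350],(700,600),interpolation=cv2.INTER_CUBIC))
E
```

```text
t 7.83 pos [0.3894 0.3492 0.1285] yaz -8.4 down -1.0000 w 0.0852 gf 0.0 F [0.  0.8 0.9]
 shift [-0.0016 -0.0088  0.0285] turn units -0.06
tile 225 ((0.3827754855155945, 0.3492821455001831), (0.05493883788585663, 0.05706072226166725), 86.01123046875)
```

View pics/c3.png

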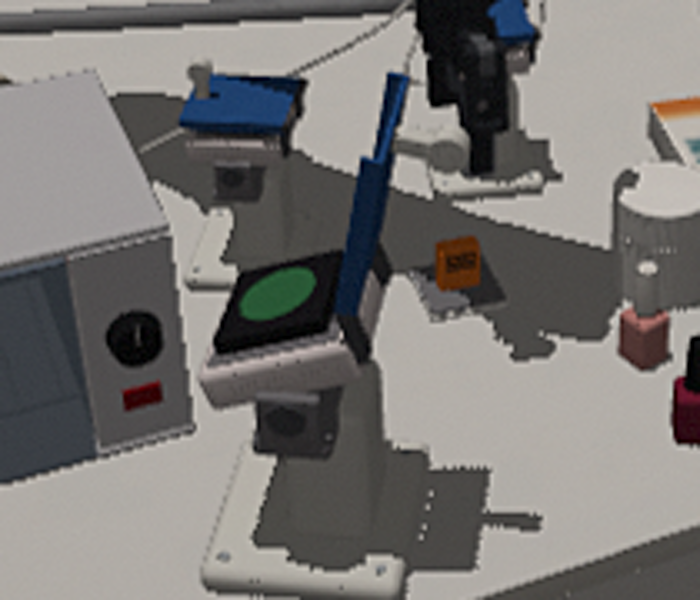

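The crop shows the cover still open, the lug free at (430,150), and the window with green glass at (275,293). The gripper is above the tile (460,265). I descend, grip, and fit the window plane from this frame.

```bash

python3 -m pendant '[[-0.0016,-0.0085,0.035,0.3,1],[0,0,0.035,0,1],[0,0,0.025,0,1],[0,0,0.0105,0,1],[0,0,0,0,1]]' 20 >/dev/null
python3 -m pendant '[[0,0,0,0,1],[0,0,0,0,1]]' >/dev/null; python3 go.py .381 .349 .023 -6
python3 - <<'E'
from m import *
for t in("s3","t3"):
    f=pickle.load(open(t+".pkl","rb"))
    B,P=blobs(f,(45,60,40),(90,255,255))
    for m,c,s in B:
        p=P[m&(f["depth"]>0)]; mu=np.median(p,0)
        if np.hypot(*(mu[:2]-[.54,.15]))>.06: continue
        k=np.abs(p-mu).max(1)<.04; p=p[k]; print(t,"green",c.round(),len(p),p.mean(0).round(4))
    V=cv2.cvtColor(f["image"],cv2.COLOR_BGR2HSV)
    m0=(V[...,2]<45)|((V[...,0]>45)&(V[...,0]<90)&(V[...,1]>60))
    q=P[m0&(np.hypot(P[...,0]-.543,P[...,1]-.155)<.05)&(abs(P[...,2]-.168)<.022)]
    c=q.mean(0)
    for _ in range(5):
        k=np.ones(len(q),bool) if _==0 else abs((q-c)@n)<.004
        c=q[k].mean(0); n=np.linalg.svd(q[k]-c,full_matrices=0)[2][2]; n*=np.sign(n[2])
    print(t,"win",k.sum(),c.round(4),n.round(3),"tilt",np.arccos(n[2]).round(3),"az",np.degrees(np.arctan2(n[1],n[0])).round(1))
    x=np.array([.477,.879,0]);x=x-n*(x@n);x/=np.linalg.norm(x);y=np.cross(n,x)
    r=cv2.minAreaRect(np.stack([(q[k]-c)@x,(q[k]-c)@y],1).astype(np.float32));print(r, (c+x*r[0][0]+y*r[0][1]).round(4))
E
```

```text
t 8.52 pos [0.3812 0.3495 0.0233] yaz -10.1 down -1.0000 w 0.0854 gf 0.0 F [0.1 0.8 0.5]
 shift [-0.0005 -0.0002  0.0003] turn units -0.68
s3 green [223. 258.] 255 [0.5479 0.1751 0.168 ]
s3 win 621 [0.5529 0.1711 0.1672] [-0.153 -0.297  0.943] tilt 0.34 az -117.2
((0.0010886266827583313, 0.003684990108013153), (0.0669686570763588, 0.062028706073760986), 89.0353012084961) [0.5501 0.1737 0.1676]
t3 green [367. 141.] 323 [0.5478 0.1745 0.1693]
t3 win 688 [0.5475 0.1745 0.1692] [-0.17  -0.29   0.942] tilt 0.343 az -120.5
((0.0014558061957359314, 0.0002818852663040161), (0.06194852292537689, 0.06218338757753372), 88.46991729736328) [0.5479 0.1758 0.1696]
```

```bash

python3 -m pendant '[[0,0,0,-0.6,0],[0,0,0,0,-0.5],[0,0,0,0,-1],[0,0,0,0,-1],[0,0,0,0,-1]]' 20 >/dev/null
python3 -m pendant '[[0,0,0,0,-1],[0,0,0,0,-1],[0,0,0,0,-1]]'; python3 go.py .381 .349 .023 -6
```

```text
clock: 9.18
eef_pos: [0.38, 0.3484, 0.0213]
tcp_rot: [-2.344, -2.092, -0.001]
ft_force: [-1.6, -0.2, 4.7]
width: 0.0134
gripper_force: 21.5
t 9.18 pos [0.38   0.3484 0.0213] yaz -6.5 down -1.0000 w 0.0134 gf 21.5 F [-1.6 -0.2  4.7]
 shift [ 0.0007  0.001  -0.0017] turn units -0.08
```

```bash

python3 -m pendant '[[0,0,-0.01,0,-1],[0,0,-0.03,0,-1],[0,0,-0.04,0,-1],[0,0,-0.04,0,-1],[0,0,-0.04,0,-1]]' >/dev/null
python3 -m pendant '[[0,0,-0.04,0.75,-1],[0,0,-0.04,0.75,-1],[0,0,0,0.75,-1],[0,0,0,0.75,-1],[0,0,0,0.75,-1]]' >/dev/null
python3 -m pendant '[[0,0,0,0,-1],[0,0,0,0,-1]]'; python3 go.py .5377 .1562 .2185 -29
```

```text
clock: 10.18
eef_pos: [0.3796, 0.348, 0.2611]
tcp_rot: [2.705, 1.598, -0.001]
ft_force: [0.1, 0.2, -1.6]
width: 0.0137
gripper_force: 20.7
t 10.18 pos [0.3796 0.348  0.2611] yaz -28.8 down -1.0000 w 0.0137 gf 20.7 F [ 0.1  0.2 -1.6]
 shift [-0.0917  0.231   0.0426] turn units 0.03
```

```bash

python3 -m pendant '[[-0.023,0,0,0,-1],[-0.023,0,0,0,-1],[-0.023,0,0,0,-1],[-0.0227,0,0,0,-1],[0,0.025,0,0,-1]]' >/dev/null
python3 -m pendant '[[0,0.025,0,0,-1],[0,0.025,0,0,-1],[0,0.025,0,0,-1],[0,0.025,0,0,-1],[0,0.025,0,0,-1]]' >/dev/null
python3 -m pendant '[[0,0.025,0,0,-1],[0,0.025,0,0,-1],[0,0.02,0.01,0,-1],[0,0.011,0.01,0,-1],[0,0,0,0,-1]]' >/dev/null
python3 -m pendant '[[0,0,0,0,-1],[0,0,0,0,-1]]'; python3 go.py .5377 .1562 .2185 -29
python3 - <<'E'
from h import *
a=shot("side","s4"); b=shot("top","t4")
cv2.imwrite("pics/c4.png",cv2.resize(a["image"][180:320,140:327],(800,600),interpolation=cv2.INTER_CUBIC))
E
```

```text
clock: 11.6
eef_pos: [0.537, 0.1566, 0.2412]
tcp_rot: [-2.705, -1.597, 0.001]
ft_force: [0.4, -0.3, -0.3]
width: 0.0133
gripper_force: 20.6
t 11.60 pos [0.537  0.1566 0.2412] yaz -28.9 down -1.0000 w 0.0133 gf 20.6 F [ 0.4 -0.3 -0.3]
 shift [0.     0.0009 0.0227] turn units 0.02
```

View pics/c4.png

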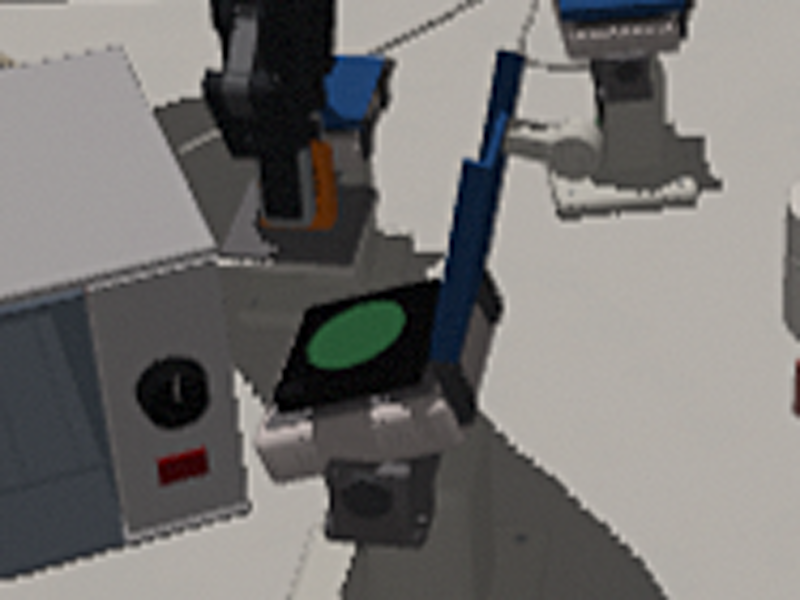

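The crop shows the tile held level by its fin (320,190), above the window (355,335), with the cover open behind. I measure the tile in the hand.

```bash
cat > tm.py <<'E'
import sys; from m import *
s=get_state();M=R.from_rotvec(s["tcp_rot"]).as_matrix();p=np.array(s["eef_pos"])
for t in sys.argv[1:]:
    f=pickle.load(open(t+".pkl","rb"));B,P=blobs(f,(3,120,60),(20,255,255),10)
    L=(P-p)@M
    H=cv2.cvtColor(f["image"],cv2.COLOR_BGR2HSV)
    o=(H[...,0]>3)&(H[...,0]<20)&(H[...,1]>120)&(np.linalg.norm(L,axis=2)<.06)
    q=L[o]; print(t,"fin n",len(q),"min",np.percentile(q,3,0).round(4),"max",np.percentile(q,97,0).round(4)) if len(q) else print(t,"no fin")
    pl=(abs(L[...,0])<.04)&(abs(L[...,1])<.04)&(L[...,2]>.0095)&(L[...,2]<.027)&(H[...,1]<80)&(H[...,2]>40)
    q=L[pl]; 
    if len(q)>20:
        print("  plate n",len(q),"min",np.percentile(q,2,0).round(4),"max",np.percentile(q,98,0).round(4))
        c=q.mean(0);
        for _ in range(6):
            k=np.ones(len(q),bool) if _==0 else abs((q-c)@n)<.003
            c=q[k].mean(0); n=np.linalg.svd(q[k]-c,full_matrices=0)[2][2]; n*=-np.sign(n[2])
        print("  plane",k.sum(),c.round(4),"n tool",n.round(3),"world",(M@n).round(3))
E
python3 tm.py s4 t4
```

```text
s4 fin n 108 min [ 0.0076 -0.0027 -0.0196] max [0.0171 0.0145 0.0148]
  plate n 345 min [-0.024  -0.0219  0.0135] max [0.0299 0.0311 0.0227]
  plane 284 [0.0014 0.0148 0.0163] n tool [ 0.036  0.056 -0.998] world [0.066 0.004 0.998]
t4 fin n 24 min [ 0.011  -0.0061 -0.019 ] max [0.0158 0.0044 0.012 ]
  plate n 257 min [-0.0268 -0.0263  0.0111] max [0.0285 0.0259 0.0202]
  plane 217 [ 0.0151 -0.0041  0.014 ] n tool [ 0.013  0.011 -1.   ] world [0.015 0.005 1.   ]
```

```bash

python3 -m pendant '[[0.006,0,0.01,0,-1],[0.006,0,0.01,0,-1],[0.006,0,0.01,0,-1],[0,0,0.004,0,-1],[0,0,0,0,-1]]' >/dev/null
python3 -m pendant '[[0,0,0,0,-1],[0,0,0,0,-1]]'; python3 go.py .5464 .1722 .2009 -29
```

```text
clock: 12.28
eef_pos: [0.5464, 0.1715, 0.2072]
tcp_rot: [2.707, 1.594, 0.0]
ft_force: [-0.3, -0.6, -0.3]
width: 0.0137
gripper_force: 20.6
t 12.28 pos [0.5464 0.1715 0.2072] yaz -29.0 down -1.0000 w 0.0137 gf 20.6 F [-0.3 -0.6 -0.3]
 shift [ 0.0007 -0.0003  0.0063] turn units -0.00
```

```bash

python3 -m pendant '[[0,0,0.003,0,-1],[0,0,0.003,0,-1],[0,0,0,0,-1],[0,0,0,0,-1]]'|grep -E "eef|ft"
python3 -m pendant '[[-0.0005,0,0.0015,0,-1],[-0.0005,0,0.0015,0,-1],[0,0,0,0,-1]]'|grep -E "eef|ft"
python3 -m pendant '[[-0.001,0,0.0015,0,-1],[-0.001,0,0.0015,0,-1],[0,0,0,0,-1]]'|grep -E "eef|ft"
```

```text
eef_pos: [0.546, 0.1717, 0.2008]
ft_force: [0.5, 0.0, 0.3]
eef_pos: [0.5457, 0.1708, 0.1979]
ft_force: [-0.2, 0.2, 0.7]
eef_pos: [0.5449, 0.169, 0.1951]
ft_force: [0.0, 0.9, 3.3]
```

```bash

for i in 1; do :; done
python3 -m pendant '[[-0.001,0,0.0015,0,-1],[-0.001,0,0.0015,0,-1],[0,0,0,0,-1]]'|grep -E "eef|ft"
python3 -m pendant '[[-0.001,0,0.0015,0,-1],[-0.001,0,0.0015,0,-1],[0,0,0,0,-1]]'|grep -E "eef|ft"
python3 - <<'E'
from h import *
a=shot("side","s5"); b=shot("top","t5")
cv2.imwrite("pics/c5.png",cv2.resize(a["image"][200:305,160:300],(800,600),interpolation=cv2.INTER_CUBIC))
E
python3 tm.py s5 t5
```

```text
eef_pos: [0.544, 0.1674, 0.1922]
ft_force: [-0.2, -0.4, 6.2]
eef_pos: [0.5431, 0.1658, 0.1894]
ft_force: [-0.2, -0.0, 6.7]
s5 fin n 103 min [ 0.0096 -0.0029 -0.0211] max [0.0182 0.0165 0.0135]
  plate n 341 min [-0.0229 -0.0238  0.0125] max [0.0341 0.038  0.0241]
  plane 263 [0.0026 0.0131 0.0156] n tool [-0.002  0.03  -1.   ] world [ 0.024 -0.017  1.   ]
t5 fin n 16 min [ 0.0114 -0.0063 -0.0217] max [0.016  0.0015 0.0115]
  plate n 286 min [-0.0254 -0.0378  0.0106] max [0.0378 0.0376 0.0257]
  plane 189 [ 0.0137 -0.0069  0.0135] n tool [-0.02  -0.008 -1.   ] world [-0.018 -0.014  1.   ]
```

View pics/c5.png

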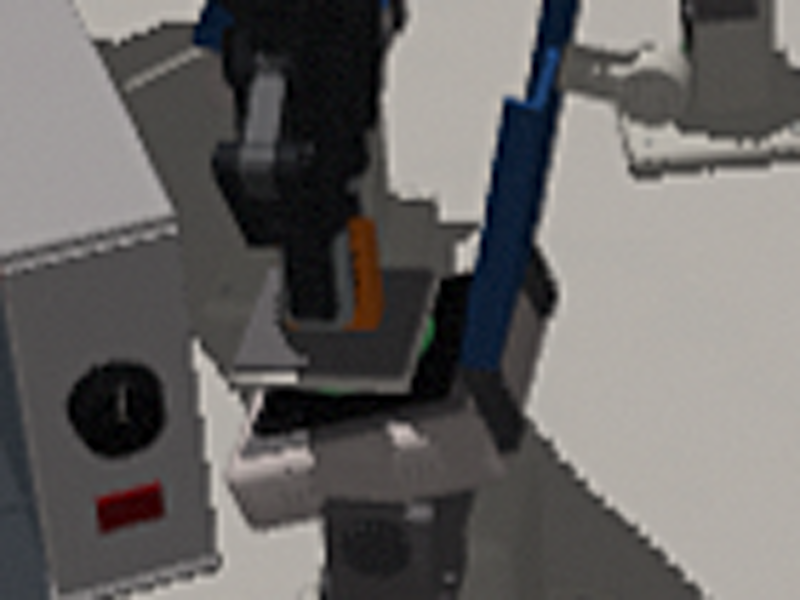

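The tile's rear edge (415,385) presses the window and its front still hovers at (245,380). The tile has begun to pivot in the fingers. I keep pressing down in small steps.

```bash

python3 -m pendant '[[0,0,0.001,0,-1],[0,0,0.001,0,-1],[0,0,0,0,-1]]'|grep -E "eef|ft"
python3 -m pendant '[[0,0,0.001,0,-1],[0,0,0,0,-1]]'|grep -E "eef|ft"
python3 -m pendant '[[0,0,0.001,0,-1],[0,0,0,0,-1]]'|grep -E "eef|ft"
python3 - <<'E'
from h import *
a=shot("side","s6"); b=shot("top","t6")
E
python3 tm.py s6 t6
```

```text
eef_pos: [0.5432, 0.1659, 0.1876]
ft_force: [-0.9, -0.0, 7.4]
eef_pos: [0.5432, 0.1658, 0.1867]
ft_force: [-0.9, -0.6, 8.5]
eef_pos: [0.5431, 0.1657, 0.1857]
ft_force: [-1.0, -0.8, 7.8]
s6 fin n 101 min [ 0.0107 -0.0029 -0.0221] max [0.0185 0.0161 0.0125]
  plate n 347 min [-0.0221 -0.0213  0.0121] max [0.0359 0.0392 0.0238]
  plane 263 [0.0042 0.0159 0.0155] n tool [-0.011  0.051 -0.999] world [ 0.038 -0.035  0.999]
t6 fin n 17 min [ 0.0114 -0.006  -0.0211] max [0.0167 0.0015 0.0093]
  plate n 315 min [-0.0247 -0.039   0.01  ] max [0.0375 0.0351 0.0258]
  plane 181 [ 0.0172 -0.0078  0.0137] n tool [-0.011 -0.1   -0.995] world [-0.094  0.038  0.995]
```

```bash

python3 -m pendant '[[0,0,0.001,0,-1],[0,0,0,0,-1]]'|grep -E "eef|ft"
python3 -m pendant '[[0,0,0.001,0,-1],[0,0,0,0,-1]]'|grep -E "eef|ft"
python3 -m pendant '[[0,0,0.001,0,-1],[0,0,0,0,-1]]'|grep -E "eef|ft"
python3 -m pendant '[[0,0,0,0,-1]]'|grep -E "eef|ft"
cat > tm2.py <<'E'
import sys; from m import *
s=get_state();M=R.from_rotvec(s["tcp_rot"]).as_matrix();p=np.array(s["eef_pos"])
for t in sys.argv[1:]:
    f=pickle.load(open(t+".pkl","rb"));P=cloud(f);L=(P-p)@M;H=cv2.cvtColor(f["image"],cv2.COLOR_BGR2HSV)
    pl=((abs(L[...,0])<.032)&(abs(L[...,1])<.032)&(L[...,2]>.0)&(L[...,2]<.03)&(H[...,1]<50)&(H[...,2]>50)&(H[...,2]<105)).astype(np.uint8)
    n_,l,st,ce=cv2.connectedComponentsWithStats(cv2.morphologyEx(pl,cv2.MORPH_OPEN,np.ones((3,3))),connectivity=4)
    for i in range(1,n_):
        if st[i,4]<25: continue
        q=L[l==i]; rng=np.random.default_rng(0);best=0
        for _ in range(300):
            a,b,c=q[rng.choice(len(q),3,0)]; n=np.cross(b-a,c-a); d=np.linalg.norm(n)
            if d<1e-5: continue
            n/=d; k=abs((q-a)@n)<.002
            if k.sum()>best: best=k.sum();K=k
        c=q[K].mean(0); n=np.linalg.svd(q[K]-c,full_matrices=0)[2][2]; n*=-np.sign(n[2])
        print(t,"px",ce[i].round(),"n",len(q),best,"c",c.round(4),"normal tool",n.round(3),"tilt_x(front+)",np.arctan2(-n[0],-n[2]).round(3),"V",np.median(H[...,2][l==i]))
E
python3 - <<'E'
from h import *
a=shot("side","s7"); b=shot("top","t7")
cv2.imwrite("pics/c7.png",np.vstack([cv2.resize(a["image"][205:300,160:300],(442,300),interpolation=cv2.INTER_CUBIC),cv2.resize(b["image"][100:195,310:450],(442,300),interpolation=cv2.INTER_CUBIC)]))
E
for t in s4 t4 s7 t7; do python3 tm2.py $t; done
```

```text
eef_pos: [0.543, 0.1655, 0.1847]
ft_force: [-2.7, -0.4, 9.5]
eef_pos: [0.5428, 0.1651, 0.1838]
ft_force: [-3.7, -3.2, 10.4]
eef_pos: [0.5426, 0.1647, 0.1828]
ft_force: [-5.1, -2.8, 12.3]
eef_pos: [0.5426, 0.1647, 0.1828]
ft_force: [-4.3, -3.9, 12.7]
s7 px [206. 262.] n 63 61 c [-0.0162  0.0132  0.016 ] normal tool [-0.162  0.003 -0.987] tilt_x(front+) 0.163 V 97.0
s7 px [218. 269.] n 48 48 c [0.0095 0.0292 0.0178] normal tool [-0.007 -0.976 -0.22 ] tilt_x(front+) 0.034 V 80.0
t7 px [360. 142.] n 176 117 c [ 0.0227 -0.0077  0.0104] normal tool [-0.179  0.02  -0.984] tilt_x(front+) 0.18 V 54.0
```

View pics/c7.png

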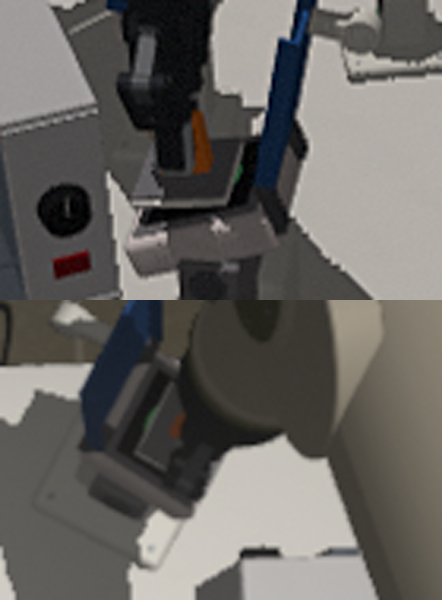

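The tile is now tilted about 0.17 of the needed 0.34 rad: side view plate at (195,185), top view at (160,440). I shift back, then press while dragging forward so friction helps the pivot.

```bash

python3 -m pendant '[[0,0,-0.005,0,-1],[0.005,0,-0.003,0,-1],[0.005,0,-0.002,0,-1],[0,0,0,0,-1]]'|grep -E "eef|ft"
python3 -m pendant '[[0,0,0.003,0,-1],[0,0,0.002,0,-1],[0,0,0,0,-1]]'|grep -E "eef|ft"
python3 -m pendant '[[-0.0015,0,0.0015,0,-1],[-0.0015,0,0.0015,0,-1],[0,0,0,0,-1]]'|grep -E "eef|ft"
python3 -m pendant '[[-0.0015,0,0.001,0,-1],[-0.0015,0,0.001,0,-1],[0,0,0,0,-1]]'|grep -E "eef|ft"
```

```text
eef_pos: [0.5479, 0.1751, 0.1921]
ft_force: [0.2, -0.6, 3.6]
eef_pos: [0.5481, 0.1752, 0.1872]
ft_force: [-1.2, -1.1, 8.0]
eef_pos: [0.5465, 0.1725, 0.1843]
ft_force: [-1.0, 0.1, 5.8]
eef_pos: [0.5453, 0.17, 0.1824]
ft_force: [0.8, 0.1, 7.3]
```

```bash

python3 -m pendant '[[-0.0015,0,0.0007,0,-1],[-0.0015,0,0.0007,0,-1],[0,0,0.0005,0,-1],[0,0,0,0,-1]]'|grep -E "eef|ft"
python3 - <<'E'
from h import *
a=shot("side","s8"); b=shot("top","t8")
E
for t in s8 t8; do python3 tm2.py $t; done
```

```text
eef_pos: [0.544, 0.1674, 0.1807]
ft_force: [0.3, -0.0, 7.5]
s8 px [210. 267.] n 32 32 c [-0.0109  0.0215  0.0176] normal tool [-0.379  0.009 -0.925] tilt_x(front+) 0.389 V 94.0
t8 px [358. 147.] n 69 46 c [ 0.0209 -0.0195  0.0057] normal tool [-0.2   -0.08  -0.977] tilt_x(front+) 0.202 V 52.0
```

```bash
cat > fin.py <<'E'
import sys; from m import *
s=get_state();M=R.from_rotvec(s["tcp_rot"]).as_matrix();p=np.array(s["eef_pos"])
def fit(q,rng=np.random.default_rng(0),tol=.0015):
    best=0
    for _ in range(400):
        a,b,c=q[rng.choice(len(q),3,0)]; n=np.cross(b-a,c-a); d=np.linalg.norm(n)
        if d<2e-5: continue
        n/=d;k=abs((q-a)@n)<tol
        if k.sum()>best: best=k.sum();K=k
    c=q[K].mean(0); return c,np.linalg.svd(q[K]-c,full_matrices=0)[2][2],best
for t in sys.argv[1:]:
    f=pickle.load(open(t+".pkl","rb"));P=cloud(f);L=(P-p)@M;H=cv2.cvtColor(f["image"],cv2.COLOR_BGR2HSV)
    o=(H[...,0]>3)&(H[...,0]<20)&(H[...,1]>120)&(np.linalg.norm(L,axis=2)<.06)
    q=L[o]
    if len(q)>20:
        c,n,b=fit(q); n*=np.sign(n[0]); print(t,"fin",len(q),b,"c",c.round(4),"n",n.round(3),"tilt from x-face",np.arctan2(-n[2],n[0]).round(3))
    g=(abs(L[...,1])<.034)&(L[...,0]>.0)&(L[...,0]<.045)&(L[...,2]>-.012)&(L[...,2]<.03)&~o&(H[...,1]<60)&(H[...,2]>48)
    q=L[g]
    if len(q)>20:
        c,n,b=fit(q); n*=-np.sign(n[2]); print("   plate",len(q),b,"c",c.round(4),"n",n.round(3),"tilt",np.arctan2(-n[0],-n[2]).round(3))
    g=(abs(L[...,1])<.045)&(abs(L[...,0])<.045)&(L[...,2]>-.005)&(L[...,2]<.045)&(H[...,2]<48)
    for u in range(0):pass
    # window edge strips: dark points within 6mm of expected window plane
    W=P-np.array([.548,.175,.1692]);nw=np.array([-.162,-.293,.942]);h=W@nw
    g=(h>-.014)&(h<.004)&(np.linalg.norm(W,axis=2)<.046)&(H[...,2]<48)
    q=W[g]
    if len(q)>20:
        c,n,b=fit(q); n*=np.sign(n[2]); print("   window dark",len(q),b,"h",(c@nw).round(4),"n",n.round(3),"tilt",np.arccos(n[2]).round(3))
E
python3 - <<'E'
E
for t in s5 s7 s8 t8; do python3 fin.py $t; done
```

```text
s5 fin 103 54 c [ 0.0121  0.0084 -0.0105] n [0.09  0.996 0.004] tilt from x-face -0.041
   plate 102 48 c [0.0189 0.0221 0.0097] n [-0.12  -0.007 -0.993] tilt 0.12
   window dark 476 242 h -0.0084 n [-0.163 -0.287  0.944] tilt 0.336
s7 fin 100 57 c [ 0.0136  0.0059 -0.0082] n [ 0.978  0.179 -0.11 ] tilt from x-face 0.112
   plate 111 47 c [0.0225 0.0171 0.0135] n [-0.247 -0.038 -0.968] tilt 0.25
   window dark 474 242 h -0.0111 n [-0.168 -0.285  0.944] tilt 0.337
s8 fin 116 66 c [ 0.0174  0.0047 -0.0088] n [ 0.946  0.122 -0.301] tilt from x-face 0.309
   plate 130 64 c [0.0245 0.0198 0.0117] n [-0.256  0.037 -0.966] tilt 0.259
   window dark 418 214 h -0.0006 n [-0.15  -0.257  0.955] tilt 0.302
t8 fin 32 25 c [ 0.0179 -0.0011 -0.0051] n [ 0.963 -0.09  -0.254] tilt from x-face 0.258
   plate 267 122 c [ 0.0252 -0.0056  0.0051] n [-0.258  0.032 -0.966] tilt 0.261
   window dark 154 88 h -0.0088 n [-0.147 -0.32   0.936] tilt 0.36
```

```bash

python3 -m pendant '[[-0.0005,0,0.0008,0,-1],[0,0,0,0,-1]]'|grep -E "eef|ft"
python3 -m pendant '[[-0.0005,0,0.0008,0,-1],[0,0,0,0,-1]]'|grep -E "eef|ft"
python3 -m pendant '[[-0.0005,0,0.0008,0,-1],[0,0,0,0,-1]]'|grep -E "eef|ft"
```

```text
eef_pos: [0.5438, 0.1669, 0.1799]
ft_force: [0.0, 0.4, 7.7]
eef_pos: [0.5436, 0.1665, 0.1791]
ft_force: [0.2, 0.6, 7.9]
eef_pos: [0.5434, 0.1662, 0.1784]
ft_force: [-0.0, -0.4, 8.0]
```

```bash

python3 -c "
from h import *
shot('side','s9');shot('top','t9')"
for t in s9 t9; do python3 fin.py $t; done; python3 go.py .5433 .1665 .1855 -29
```

```text
s9 fin 116 68 c [ 0.0174  0.0046 -0.0099] n [ 0.941  0.107 -0.321] tilt from x-face 0.329
   plate 138 63 c [0.0263 0.0189 0.01  ] n [-0.348 -0.004 -0.938] tilt 0.355
   window dark 397 216 h -0.0018 n [-0.168 -0.288  0.943] tilt 0.34
t9 fin 32 25 c [ 0.0179 -0.0007 -0.0056] n [ 0.952 -0.118 -0.283] tilt from x-face 0.289
   plate 252 119 c [ 0.025  -0.0059  0.0046] n [-0.358  0.04  -0.933] tilt 0.367
   window dark 163 95 h -0.0093 n [-0.168 -0.271  0.948] tilt 0.324
t 17.20 pos [0.5434 0.1662 0.1785] yaz -28.9 down -1.0000 w 0.0136 gf 24.0 F [0.4 0.4 8.1]
 shift [ 0.0002 -0.0002 -0.007 ] turn units 0.01
```

```bash

python3 -m pendant '[[-0.0005,0,0.0008,0,-1],[0,0,0,0,-1],[0,0,0,0,-1]]'|grep -E "eef|ft"
python3 -m pendant '[[-0.0005,0,0.0008,0,-1],[0,0,0,0,-1],[0,0,0,0,-1]]'|grep -E "eef|ft"
python3 -m pendant '[[-0.0005,0,0.0008,0,-1],[0,0,0,0,-1],[0,0,0,0,-1]]'|grep -E "eef|ft"
```

```text
eef_pos: [0.5433, 0.1658, 0.1778]
ft_force: [-0.1, -0.0, 8.3]
eef_pos: [0.5431, 0.1655, 0.1771]
ft_force: [-0.2, -0.2, 10.4]
eef_pos: [0.543, 0.1653, 0.1766]
ft_force: [0.0, 0.8, 10.2]
```

```bash

python3 -m pendant '[[-0.0003,0,0.0008,0,-1],[0,0,0,0,-1],[0,0,0,0,-1]]'|grep -E "eef|ft"
python3 -m pendant '[[-0.0003,0,0.0008,0,-1],[0,0,0,0,-1],[0,0,0,0,-1]]'|grep -E "eef|ft"
python3 -c "
from h import *
shot('side','s10');shot('top','t10')"
for t in s10 t10; do python3 fin.py $t; done
```

```text
eef_pos: [0.5431, 0.1652, 0.1766]
ft_force: [-2.0, 1.4, 15.6]
eef_pos: [0.5431, 0.1652, 0.1765]
ft_force: [-3.9, 1.4, 21.2]
s10 fin 117 67 c [ 0.0171  0.0052 -0.0101] n [ 0.913  0.255 -0.317] tilt from x-face 0.334
   plate 132 62 c [0.0272 0.0172 0.0092] n [-0.31   0.009 -0.951] tilt 0.315
   window dark 393 218 h -0.0033 n [-0.172 -0.292  0.941] tilt 0.346
t10 fin 34 26 c [ 0.0178 -0.0007 -0.0075] n [ 0.943 -0.119 -0.31 ] tilt from x-face 0.317
   plate 245 122 c [ 0.0248 -0.007   0.0045] n [-0.343 -0.007 -0.939] tilt 0.35
   window dark 160 100 h -0.0095 n [-0.168 -0.319  0.933] tilt 0.369
```

Hard stop reached (21 N with no motion), so the tile is flush. Back off along the normal to about 5 N.

```bash

python3 -m pendant '[[0,0,-0.0014,0,-1],[-0.0005,0,-0.0014,0,-1],[0,0,0,0,-1],[0,0,0,0,-1]]'|grep -E "eef|ft"
python3 -m pendant '[[-0.0005,0,-0.0014,0,-1],[-0.0005,0,-0.0014,0,-1],[0,0,0,0,-1],[0,0,0,0,-1],[0,0,0,0,-1]]'|grep -E "eef|ft|grip"
python3 go.py .5433 .1665 .1855 -29
```

```text
eef_pos: [0.5424, 0.1641, 0.1775]
ft_force: [-0.4, 0.7, 8.4]
eef_pos: [0.5416, 0.1628, 0.1798]
ft_force: [1.5, -0.4, 5.7]
gripper_force: 23.7
t 19.30 pos [0.5416 0.1628 0.1798] yaz -28.9 down -1.0000 w 0.0140 gf 23.7 F [ 1.5 -0.4  5.7]
 shift [ 0.004  -0.0003 -0.0057] turn units 0.01
```

```bash

python3 -m pendant '[[0,0,0,0,-1],[0,0,0,0,-1],[0,0,0,0,-1]]' 30|grep -E "eef|ft|grip"
python3 - <<'E'
from h import *
a=shot("side","s11"); b=shot("top","t11")
cv2.imwrite("pics/c11.png",np.vstack([cv2.resize(a["image"][220:300,170:276],(397,300),interpolation=cv2.INTER_CUBIC),cv2.resize(b["image"][105:185,320:426],(397,300),interpolation=cv2.INTER_CUBIC)]))
E
for t in s11 t11; do python3 fin.py $t; done
```

```text
eef_pos: [0.5416, 0.1629, 0.1798]
ft_force: [0.8, 0.9, 6.6]
gripper_force: 31.2
s11 fin 119 67 c [ 0.0174  0.0044 -0.0106] n [ 0.943  0.017 -0.333] tilt from x-face 0.339
   plate 131 62 c [0.026  0.0172 0.0104] n [-0.322  0.042 -0.946] tilt 0.329
   window dark 484 222 h 0.0006 n [-0.174 -0.283  0.943] tilt 0.339
t11 fin 34 26 c [ 0.018  -0.0012 -0.0061] n [ 0.949 -0.153 -0.276] tilt from x-face 0.283
   plate 244 130 c [ 0.0253 -0.0074  0.0042] n [-0.325 -0.031 -0.945] tilt 0.332
   window dark 219 108 h -0.0068 n [-0.218 -0.334  0.917] tilt 0.41
```

View pics/c11.png

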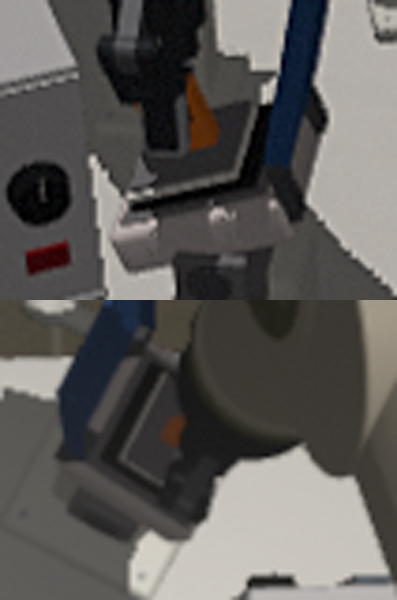

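The crop shows the tile lying flush on the window: side view plate at (205,150), parallel to the black rim; top view at (150,430). The rear black strip looks wider than the others, so I check centring with numbers.

```bash
python3 - <<'E'
from m import *
n=np.array([-.162,-.293,.942]);n/=np.linalg.norm(n);x=np.array([.485,.875,0]);x-=n*(x@n);x/=np.linalg.norm(x);y=np.cross(n,x)
for t in("s3","t3","s11","t11"):
    f=pickle.load(open(t+".pkl","rb"));P=cloud(f)-np.array([.548,.175,.1692]);H=cv2.cvtColor(f["image"],cv2.COLOR_BGR2HSV)
    X,Y,Z=P@x,P@y,P@n
    if t in("s3","t3"): g=(abs(Z)<.006)&(abs(X)<.06)&(abs(Y)<.06)&(H[...,2]<48)
    else: g=(Z>-.004)&(Z<.008)&(abs(X)<.045)&(abs(Y)<.045)&(H[...,1]<60)&(H[...,2]>48)
    q=np.stack([X[g],Y[g],Z[g]],1); print(t,len(q),np.percentile(q,[2,98],axis=0).round(4).tolist())
    if t[1:]=="11":
        # profile along x at several y: height & brightness
        for y0 in(-.02,-.01,0,.01,.02):
            s=(abs(Y-y0)<.003)&(X>.005)&(X<.045)&(abs(Z)<.02); o=np.argsort(X[s]); 
            print(y0,[(int(a*1000),round(b*1000,1),int(v)) for a,b,v in zip(X[s][o],Z[s][o],H[...,2][s][o])][::2])
E
```

```text
s3 484 [[-0.0305, -0.0449, -0.0054], [0.0504, 0.0289, 0.0021]]
t3 465 [[-0.0297, -0.029, -0.0048], [0.0318, 0.0312, 0.003]]
s11 128 [[-0.0297, -0.032, -0.0039], [0.0246, 0.0168, 0.0071]]
-0.02 [(5, np.float64(1.5), 40), (6, np.float64(0.8), 40), (8, np.float64(-0.0), 39), (10, np.float64(0.7), 39), (13, np.float64(1.1), 43), (14, np.float64(0.5), 40), (18, np.float64(0.2), 39), (19, np.float64(0.8), 39), (20, np.float64(1.0), 39), (22, np.float64(-4.4), 85), (22, np.float64(0.9), 40), (23, np.float64(-1.5), 69), (24, np.float64(-8.3), 0), (24, np.float64(-3.6), 82), (24, np.float64(-4.9), 47), (27, np.float64(-5.9), 1), (28, np.float64(-7.9), 8), (30, np.float64(-7.9), 7), (31, np.float64(-10.8), 19), (33, np.float64(-7.5), 19)]
-0.01 [(5, np.float64(11.7), 89), (5, np.float64(2.7), 89), (5, np.float64(2.4), 65), (6, np.float64(10.0), 88), (6, np.float64(0.0), 40), (7, np.float64(1.4), 51), (7, np.float64(12.0), 89), (8, np.float64(18.4), 93), (8, np.float64(17.6), 93), (8, np.float64(5.2), 92), (8, np.float64(1.8), 77), (9, np.float64(14.9), 90), (9, np.float64(11.8), 87), (10, np.f
[... 5117 characters left out ...]
 (44, np.float64(-16.0), 63)]
0.02 [(5, np.float64(0.2), 52), (6, np.float64(-0.2), 51), (9, np.float64(2.1), 52), (10, np.float64(1.5), 51), (13, np.float64(0.3), 52), (13, np.float64(1.2), 51), (16, np.float64(3.5), 51), (16, np.float64(1.7), 51), (20, np.float64(3.5), 52), (21, np.float64(3.9), 51), (21, np.float64(-0.9), 71), (22, np.float64(-7.2), 57), (22, np.float64(-3.4), 68), (24, np.float64(-7.8), 30), (25, np.float64(-7.0), 27), (27, np.float64(-7.7), 27), (28, np.float64(-5.5), 28), (30, np.float64(-8.1), 27), (31, np.float64(-9.5), 39), (32, np.float64(-11.5), 47), (33, np.float64(-10.3), 49), (34, np.float64(-12.1), 51), (36, np.float64(-10.1), 51), (37, np.float64(-11.7), 49)]
```

Measured in the window frame: tile rear edge at x = +23 mm (centre about -4.5 mm), y centred, back surface parallel to the window, window in about 6.5 mm at 6 N. All within limits.

```bash
python3 -c "
from workcell import *
print(get_state()['ft_force'],get_state()['gripper_force']);print(hand_in())"
```

```text
[0.88775963 0.22660008 5.49368764] 31.196606755256653
the job is handed in; nothing more can be done
None
```

I handed the job in with the cover swung wide open and the tile still gripped, flush on the window about 4.5 mm off centre, pressing it about 6 mm in at roughly 6 N; the hand-in returned no verdict.

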